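# Find the rattling parts case and hold it out for hand-over

## Robot

A 6-joint arm with a two-finger parallel gripper is mounted at the origin on the work surface. World frame = base frame: x ahead of the robot, y to its left, z up, the work surface at z = 0. Lengths are in m, angles in rad, forces in N, time in s.
With the tool pointing down it reaches from about 0.375 to 0.9 m from the base axis. Payload 3.1 kg.
Tool frame: the origin (TCP) lies at the very end of the fingers, on their centre line; the grasp point (between the pads) lies 19 mm behind it; z points along the fingers, y is the direction in which the jaws open and shut (so a half turn about z gives the same grasp; the last joint's range is limited). The gripper opens to 87 mm and grips with 3 to 60 N. Pads are 19 mm wide; open, the fingers measure 117 mm over their backs; the gripper's body (75 mm by 190 mm) begins 51 mm behind the grasp point.
Start: joints at [0.978, 0.527, 1.433, -0, 1.181, -0.178], TCP at [0.252, 0.572, 0.223] pointing down, gripper open.
Joint ranges: [-3.08, 3.08], [-0.75, 2.2], [0.22, 2.44], [-1.43, 4.57], [0, 2.65], [-2.85, 2.85]. Speed limits (rad/s): [2.79, 2.79, 3.14, 3.14, 3.14, 3.14].

## Interface

Orientations are given as a unit quaternion [x, y, z, w].
In Python, from rig import robot gives the robot as it stands. The module is installed in compiled form; this text tells all that it offers.
- The arm moves only by the tool send_rows, never from a script. Its argument "deltas" is a list of rows, each an object of numbers: "tx", "ty", "tz": the shift along the tool's x, y, z in cm; "rx", "ry", "rz": the turn, a rotation vector about the tool's x, y, z in rad. A call has 1 to 5 rows; each row is the pose to reach, as a shift and turn from the pose commanded when the call began, along the tool's axes at that moment; what a row does not reach only later rows make up. A row lasts 1/12 s, in which the tool goes at most 41.7 mm and 7.16 degrees, less where a joint would pass 70% of its speed; a pose out of reach is approached as far as the arm can. A call with a gripper value outside its range is refused whole. "claw" is the finger opening in cm, from 0 to 8.7, set as the call begins (left out, the last holds). The fingers move at their own pace and stop on an object; "squeeze" is the grip in N (left out, the last holds). Time passes only in rows, so rows that repeat a pose let the fingers close. It gives the time, the measured TCP pose, the force and the opening at its end, in the units of the state.
- robot.get_obs(): the state, without advancing time (a new reading comes with each control period).
- robot.camera(name): name is "scene" or "top"; returns a dict with "color" (480x640x3 uint8, red, green, blue), "z_map" (480x640 float32, m along the optical axis (not along the pixel's ray), 0 where there is no reading), "intrinsics" (3x3 intrinsics, pixels), "distortion" ([k1, k2, p1, p2, k3] as OpenCV has them; the pictures are not rectified), "R" (3x3) and "t" (3): a world point X has camera coordinates R X + t. Camera axes: x right, y down, z forward; pixel columns grow to the right and rows downward; lengths in m; the calibration is good to about 2 mm. A picture is of the moment at which its call begins.
- robot.hand_in(): hands the job in, once; it reports no verdict.
Trained networks look in the newest picture that a camera, given by its name, has taken for a name from the list of things; names that differ only in an ending like _2 or _b are one class to them, and where a whole thing is asked for, a point or a joint stands for the part that bears it (a point fixed in the world has none). Each returns a list of dicts, best first, with "p" (0 to 1); they miss things now and then, are a little off and sometimes report something else, mostly with a low value. They report only what shows in the picture. A call takes as long as a camera call. They do not tell look-alikes from the thing itself.
- robot.outline_of(label, camera): "pixels" (480x640 bool, what is visible of it) and "xy" ([column, row] in pixels, amid what is visible of it).
- robot.tip_of(label, camera): "xy" ([column, row] in pixels: a listed point, or the origin of a listed thing).
The state is a dict: "time": time; "q": joint angles; "joint_velocities": joint speeds; "joint_torque": joint torques, N m; "position": TCP position; "tool_rot": TCP orientation; "ft_force": force on the tool from outside, world axes, zero at the start; "moment": the same for the moment, N m; "grip_width": finger opening in m.
Only numpy, scipy, OpenCV 4.12 (cv2) and the standard library are available. Lean on these libraries where they do the work, as an engineer would, in place of code of your own. Each camera call takes 0.05 s, during which the arm holds its last target.

## Task

One of the three sealed parts cases has a loose part in it: working from the robot's left to its right, lift each of the three in turn well clear of its pad, shake it briskly along its length, swinging it some 5 cm to each side, and stand it back flat on the middle of its own pad before taking the next. Once all three have been shaken, hold the one that rattles out over the middle of the round rubber mat, upright, still and about a hand's breadth (100 mm) above it, and finish while still holding it there (if it is the last one shaken it need not be put down first). The two quiet cases must end standing on their own pads, and the nut, the file and the model truck must not be disturbed.

Things in the scene. Friction and masses are not known exactly. Their poses are not given: they have to be found in the camera images.
- case_left_centre (a point): centre (31 mm above the underside) of the sealed grey plastic case on the robot's left (largest y): closed box 120 long (its x) x 56 wide (its y) x 62 high, 0.37 to 0.47 kg, all three alike outside. Grip it across the width. One of the three cases, a different one each time, holds a loose 220 g steel ball that rolls about 37 mm either way along its length
- pad_left_top (a point): centre of the top face of the plywood pad on the robot's left (largest y), 140 (x) x 80 (y) x 6 thick, fixed on the bench; the case of that side starts on it
- case_middle_centre (a point): centre (31 mm above the underside) of the sealed grey plastic case in the middle: closed box 120 long (its x) x 56 wide (its y) x 62 high, 0.37 to 0.47 kg, all three alike outside. Grip it across the width. Steel latches on the short ends. The contents of the two quiet cases weigh as much as the loose ball but are packed tight at the middle
- pad_middle_top (a point): centre of the top face of the plywood pad in the middle, 140 (x) x 80 (y) x 6 thick, fixed on the bench; the case of that side starts on it
- case_right_centre (a point): centre (31 mm above the underside) of the sealed grey plastic case on the robot's right (smallest y): closed box 120 long (its x) x 56 wide (its y) x 62 high, 0.37 to 0.47 kg, all three alike outside. Grip it across the width. Steel latches on the short ends. After a brisk stroke that stops short, the ball rolls on to the leading end, knocks on it and stays near it; tilting the case also rolls it
- pad_right_top (a point): centre of the top face of the plywood pad on the robot's right (smallest y), 140 (x) x 80 (y) x 6 thick, fixed on the bench; the case of that side starts on it
- round_mat_top (a point): centre of the top face of the round black rubber mat, 110 across, 4 thick, fixed at the far side of the bench: the hand-over spot
- nut_centre (a point): a loose steel hexagon nut, 24 across flats, 12 high, lying between the left and middle pads; the point is its centre. A bystander
- file_middle (a point): a hand file with a wooden handle, 220 long (its x) x 18 wide x 18 high, lying between the middle and right pads; the point is at its middle, 9 mm up. A bystander
- truck_middle (a point): a metal model truck, 120 long (its x) x 66 wide x 69 high, standing at the far left; the point is 30 mm up its middle. A bystander
Things that resemble listed ones, but are neither listed nor needed, are in the scene too. Leave any blue or green look-alike of the part that bears pad_middle_top alone.

How it is judged:
On the way, in this order (a step that is already met when the one before it is completed fails the run):
1. the left case is shaken in the gripper: at least 20 mm off its pad, and moving faster than 0.08 m/s while more than 12 mm to any side of its pad's centre, or turning faster than 1.2 rad/s (z of case_left_centre in the frame of pad_left_top above 0.05 m and contact force between the fingers and case_left above 0.3 N and ((linear speed of case_left above 0.08 m/s and horizontal distance between case_left_centre and pad_left_top above 0.012 m) or angular speed of case_left above 1.2 rad/s)), for 0.02 s.
2. the middle case is shaken in the gripper: at least 20 mm off its pad, and moving faster than 0.08 m/s while more than 12 mm to any side of its pad's centre, or turning faster than 1.2 rad/s (z of case_middle_centre in the frame of pad_middle_top above 0.05 m and contact force between the fingers and case_middle above 0.3 N and ((linear speed of case_middle above 0.08 m/s and horizontal distance between case_middle_centre and pad_middle_top above 0.012 m) or angular speed of case_middle above 1.2 rad/s)), for 0.02 s.
3. the right case is shaken in the gripper: at least 20 mm off its pad, and moving faster than 0.08 m/s while more than 12 mm to any side of its pad's centre, or turning faster than 1.2 rad/s (z of case_right_centre in the frame of pad_right_top above 0.05 m and contact force between the fingers and case_right above 0.3 N and ((linear speed of case_right above 0.08 m/s and horizontal distance between case_right_centre and pad_right_top above 0.012 m) or angular speed of case_right above 1.2 rad/s)), for 0.02 s.
At the end, for the whole second after the job is handed in: The rattling case is held in the fingers, centre within 50 mm of the round mat's centre seen from above and 80 mm or more over the mat, within 0.25 rad of upright, slower than 0.04 m/s; the other two stand flat, let go, within 30 mm of the middle of their own pads (((distance between loose_ball and case_left_centre below 0.06 m and horizontal distance between case_left_centre and round_mat_top below 0.05 m and z of case_left_centre in the frame of round_mat_top above 0.08 m and angle between case_left_centre's own z axis and vertical below 0.25 rad and contact force between the fingers and case_left above 1 N and linear speed of case_left below 0.04 m/s and horizontal distance between case_middle_centre and pad_middle_top below 0.03 m and z of case_middle_centre in the frame of pad_middle_top below 0.036 m and angle between each of case_middle_centre, case_right_centre's own z axis and vertical below 0.08 rad and linear speed of each of case_middle, case_right below 0.02 m/s and contact force between each of the arm, the fingers and case_middle below 0.05 N and horizontal distance between case_right_centre and pad_right_top below 0.03 m and z of case_right_centre in the frame of pad_right_top below 0.036 m and contact force between each of the arm, the fingers and case_right below 0.05 N) or (distance between loose_ball and case_middle_centre below 0.06 m and horizontal distance between case_middle_centre and round_mat_top below 0.05 m and z of case_middle_centre in the frame of round_mat_top above 0.08 m and angle between case_middle_centre's own z axis and vertical below 0.25 rad and contact force between the fingers and case_middle above 1 N and linear speed of case_middle below 0.04 m/s and horizontal distance between case_left_centre and pad_left_top below 0.03 m and z of case_left_centre in the frame of pad_left_top below 0.036 m and angle between each of case_left_centre, case_right_centre's own z axis and vertical below 0.08 rad and linear speed of each of case_left, case_right below 0.02 m/s and contact force between each of the arm, the fingers and case_left below 0.05 N and horizontal distance between case_right_centre and pad_right_top below 0.03 m and z of case_right_centre in the frame of pad_right_top below 0.036 m and contact force between each of the arm, the fingers and case_right below 0.05 N) or (distance between loose_ball and case_right_centre below 0.06 m and horizontal distance between case_right_centre and round_mat_top below 0.05 m and z of case_right_centre in the frame of round_mat_top above 0.08 m and angle between case_right_centre's own z axis and vertical below 0.25 rad and contact force between the fingers and case_right above 1 N and linear speed of case_right below 0.04 m/s and horizontal distance between case_left_centre and pad_left_top below 0.03 m and z of case_left_centre in the frame of pad_left_top below 0.036 m and angle between each of case_left_centre, case_middle_centre's own z axis and vertical below 0.08 rad and linear speed of each of case_left, case_middle below 0.02 m/s and contact force between each of the arm, the fingers and case_left below 0.05 N and horizontal distance between case_middle_centre and pad_middle_top below 0.03 m and z of case_middle_centre in the frame of pad_middle_top below 0.036 m and contact force between each of the arm, the fingers and case_middle below 0.05 N))); the arm keeps its last pose, push and grip.
It fails at once if the nut is moved by more than 20 mm (distance of nut_centre from where it was at the start of the episode above 0.02 m).
It fails at once if the file is moved by more than 20 mm (distance of file_middle from where it was at the start of the episode above 0.02 m).
It fails at once if the model truck is moved by more than 20 mm (distance of truck_middle from where it was at the start of the episode above 0.02 m).
It also fails if it takes over 72 s, if anything falls off the work surface, if the arm or the gripper's body presses on something with over 40 N, if the wrist force passes 120 N, or if a joint passes its speed limit or range.

## Working session

There is one attempt and no reset: what is moved stays moved. The work goes in short steps, Python scripts to look and compute and a tool call to move; the robot and the scene stay as the last step left them, time stands still between calls to the robot, and variables do not carry over. Pictures are saved under pics/ and viewed, and the job is handed in when it is done.

Besides the shell and the picture viewer there is one more tool, called after "Call:" in YAML: its name, and indented under it one key for each argument. send_rows: Moves the arm, as the interface text tells. Its arguments: {"type":"object","properties":{"deltas":{"type":"array","items":{"type":"object","properties":{"tx":{"type":"number"},"ty":{"type":"number"},"tz":{"type":"number"},"rx":{"type":"number"},"ry":{"type":"number"},"rz":{"type":"number"}}}},"claw":{"type":"number"},"squeeze":{"type":"number"}},"required":["deltas"]}

```bash
mkdir -p pics; ls
cat > h.py <<'E'
import numpy as np, cv2
from rig import robot
def cam(n):
    return robot.camera(n)
def ray(c,uv):
    p=cv2.undistortPoints(np.array([[uv]],float),c['intrinsics'],np.array(c['distortion']))[0,0]
    R=np.array(c['R']);t=np.array(c['t'])
    o=-R.T@t; d=R.T@np.array([p[0],p[1],1.0]); return o,d
def at_z(c,uv,z):
    o,d=ray(c,uv); return o+d*(z-o[2])/d[2]
def at_depth(c,uv):
    o,d=ray(c,uv); u,v=int(round(uv[0])),int(round(uv[1]))
    return o+d*float(c['z_map'][v,u])
def cloud(c):
    h,w=c['z_map'].shape
    uu,vv=np.meshgrid(np.arange(w),np.arange(h))
    p=cv2.undistortPoints(np.stack([uu,vv],-1).reshape(-1,1,2).astype(float),c['intrinsics'],np.array(c['distortion'])).reshape(h,w,2)
    z=c['z_map']; P=np.dstack([p*z[...,None],z])
    return (P-np.array(c['t']))@np.array(c['R'])
def save(c,n):
    cv2.imwrite('pics/'+n,cv2.cvtColor(c['color'],cv2.COLOR_RGB2BGR))
E
python3 - <<'E'
from h import *
np.set_printoptions(precision=4,suppress=True)
o=robot.get_obs();print({k:np.round(v,3) for k,v in o.items()})
names=["case_left_centre","pad_left_top","case_middle_centre","pad_middle_top","case_right_centre","pad_right_top","round_mat_top","nut_centre","file_middle","truck_middle"]
hz=[.037,.006,.037,.006,.037,.006,.004,.006,.009,.03]
for n in("top","scene"):
    c=cam(n);save(c,n+'0.png');np.savez(n+'0.npz',**{k:np.array(v) for k,v in c.items()})
    print(n,-np.array(c['R']).T@c['t'])
    for nm,z in zip(names,hz):
        for r in robot.tip_of(nm,n)[:4]: print(nm,np.round(r['xy'],1),round(r['p'],2),at_z(c,r['xy'],z))
E
```

```text
pics
{'time': np.float64(0.0), 'q': array([ 0.977,  0.528,  1.434, -0.   ,  1.181, -0.178]), 'joint_velocities': array([-0.001,  0.   , -0.001,  0.001, -0.   ,  0.001]), 'joint_torque': array([  0.   , -44.004, -17.659,   0.064,   0.058,  -0.   ]), 'position': array([0.251, 0.571, 0.222]), 'tool_rot': array([ 0.206,  0.979, -0.001, -0.   ]), 'ft_force': array([0.619, 0.694, 0.179]), 'moment': array([-0.033, -0.025,  0.003]), 'grip_width': np.float64(0.087)}
top [ 0.3974 -0.0467  1.0693]
case_left_centre [169.  253.8] 0.87 [0.432  0.2978 0.037 ]
pad_left_top [174.5 251.5] 0.73 [0.4385 0.2948 0.006 ]
case_middle_centre [303.6 221.8] 0.6 [ 0.5038 -0.0196  0.037 ]
case_middle_centre [357.1 238.3] 0.37 [ 0.4634 -0.145   0.037 ]
pad_middle_top [343.8 142.5] 0.88 [ 0.7021 -0.1196  0.006 ]
pad_middle_top [303. 229.] 0.82 [ 0.4895 -0.0172  0.006 ]
pad_middle_top [490.2 257.1] 0.66 [ 0.4156 -0.4726  0.006 ]
pad_middle_top [425.6 326.4] 0.61 [ 0.2511 -0.3094  0.006 ]
case_right_centre [402.6 228.4] 0.76 [ 0.4855 -0.253   0.037 ]
pad_right_top [399.4 230.2] 0.58 [ 0.4839 -0.2513  0.006 ]
pad_rig
[... 590 characters left out ...]
middle_centre [324.7 256.9] 0.67 [ 0.5024 -0.0217  0.037 ]
pad_middle_top [244.5 319.6] 0.79 [ 0.7055 -0.1249  0.006 ]
pad_middle_top [476.7 219.7] 0.75 [0.2142 0.2843 0.006 ]
pad_middle_top [329.2 265.6] 0.69 [ 0.4981 -0.0118  0.006 ]
pad_middle_top [262.7 172.8] 0.58 [ 0.2484 -0.3079  0.006 ]
case_right_centre [238.  224.6] 0.88 [ 0.4836 -0.2556  0.037 ]
case_right_centre [287.1 240.2] 0.32 [ 0.4866 -0.123   0.037 ]
pad_right_top [239.7 236.2] 0.92 [ 0.4917 -0.2506  0.006 ]
round_mat_top [343.4 337.2] 0.64 [0.6667 0.0844 0.004 ]
nut_centre [398.7 261.6] 0.65 [0.4259 0.1356 0.006 ]
file_middle [287.4 240.1] 0.6 [ 0.4625 -0.1345  0.009 ]
truck_middle [479.2 367.1] 0.82 [0.6493 0.3551 0.03  ]
```

View pics/top0.png

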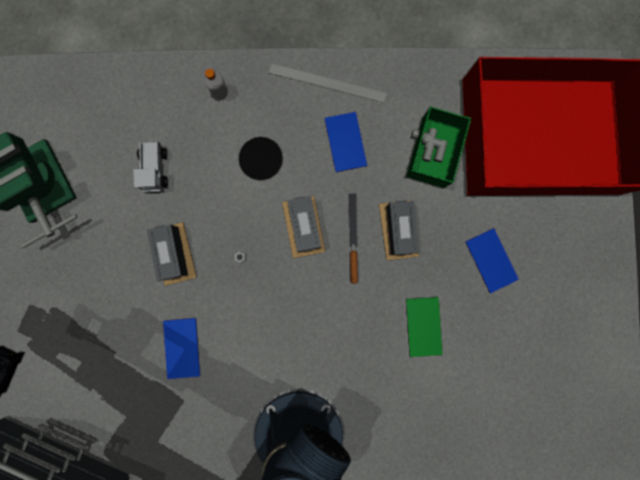

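View pics/scene0.png

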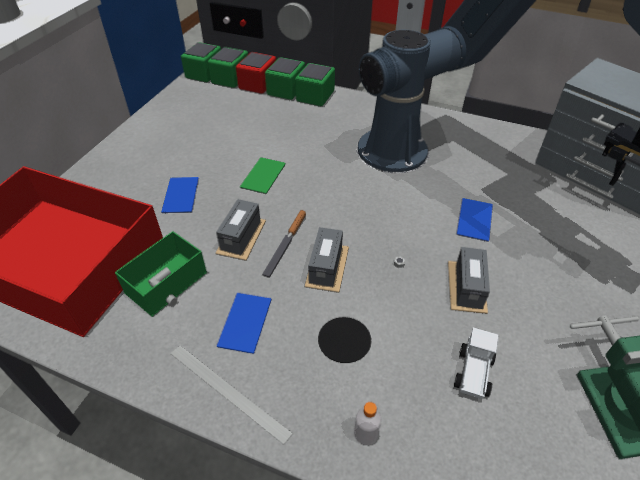

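Run:
```python
from h import *
np.set_printoptions(precision=4,suppress=True)
for n in("top","scene"):
    c=np.load(n+'0.npz');P=cloud(c)
    for nm,(x,y) in dict(left=(.432,.298),mid=(.503,-.02),right=(.485,-.253)).items():
        d=np.hypot(P[...,0]-x,P[...,1]-y)<.1
        m=(d&(P[...,2]>.061)&(P[...,2]<.076)&(c['z_map']>0)).astype(np.uint8)
        k,l,st,ce=cv2.connectedComponentsWithStats(m); i=1+np.argmax(st[1:,4]); 
        Q=P[l==i]; r=cv2.minAreaRect(Q[:,:2].astype(np.float32)*1000)
        print(n,nm,len(Q),np.median(Q[:,2]),np.round(r[0],1),np.round(r[1],1),round(r[2],1))
```

```text
top left 1282 0.06826640112426047 [435.1 300.9] [123.1  57. ] 12.3
top mid 1290 0.0684469616002534 [497.1 -19.5] [124.2  55.9] 10.6
top right 1315 0.06856296989774911 [ 484.9 -249.6] [124.9  57.2] 4.4
scene left 1202 0.068345738662591 [437.9 301.5] [126.8  58.7] 11.5
scene mid 1073 0.06862331464293736 [501.1 -20.4] [127.4  56.7] 10.7
scene right 935 0.06877847079583221 [ 490.6 -249.8] [126.3  58.9] 3.7
```

Three grey cases: top-view pixels (165,252), (304,224) and (402,228), each on a tan plywood pad. The blue cards (345,142), (490,260), (181,348) and the green card (424,326) are pad look-alikes, so I'm ruling them out. The mat is at (260,158), the nut (239,257), the file (353,238) and the truck (150,167). Next I'll measure the plywood pads and take a close crop.

```bash
cat >> h.py <<'E'
def pads(cs):
    out={}
    for nm,(x,y) in dict(left=(.435,.299),mid=(.498,-.02),right=(.487,-.250)).items():
        A=[]
        for c in cs:
            P=cloud(c);hsv=cv2.cvtColor(np.array(c['color']),cv2.COLOR_RGB2HSV)
            m=(hsv[...,0]>8)&(hsv[...,0]<28)&(hsv[...,1]>70)&(hsv[...,2]>60)&(np.abs(P[...,2]-.006)<.012)&(np.hypot(P[...,0]-x,P[...,1]-y)<.1)
            vv,uu=np.nonzero(m)
            A.append(np.array([at_z(c,(u,v),.006)[:2] for u,v in zip(uu,vv)]).reshape(-1,2))
        out[nm]=A
    return out
def tools():
    o=robot.get_obs(); from scipy.spatial.transform import Rotation as Ro
    return o,np.array(o['position']),Ro.from_quat(o['tool_rot'])
def togo(xyz,yaw):
    """yaw=angle of case long axis (deg)"""
    from scipy.spatial.transform import Rotation as Ro
    o,p,R=tools(); d=R.inv().apply(np.array(xyz)-p)
    ty=np.radians(yaw+90); best=None
    for s in(0,np.pi):
        a=ty+s; Y=np.array([np.cos(a),np.sin(a),0]);Z=np.array([0,0,-1.]);X=np.cross(Y,Z)
        T=Ro.from_matrix(np.c_[X,Y,Z]); rv=(R.inv()*T).as_rotvec()
        if best is None or np.linalg.norm(rv)<np.linalg.norm(best): best=rv
    print('t',o['time'],'pos',np.round(p,4),'d cm',np.round(d*100,2),'rv',np.round(best,3),'grip',np.round(o['grip_width'],4),'F',np.round(o['ft_force'],2),'M',np.round(o['moment'],3))
E
python3 - <<'E'
from h import *
np.set_printoptions(precision=4,suppress=True)
cs=[np.load(n+'0.npz') for n in("top","scene")]
for nm,A in pads(cs).items():
    for a in A+[np.vstack(A)]:
        r=cv2.minAreaRect(a.astype(np.float32)*1000); print(nm,len(a),np.round(r[0],1),np.round(r[1],1),round(r[2],1))
# mat
for c in cs:
    P=cloud(c);m=(np.array(c['color']).max(-1)<45)&(np.hypot(P[...,0]-.655,P[...,1]-.09)<.08)&(P[...,2]<.02)
    vv,uu=np.nonzero(m);a=np.array([at_z(c,(u,v),.004)[:2] for u,v in zip(uu,vv)]);print('mat',cv2.minEnclosingCircle(a.astype(np.float32)*1000), a.mean(0))
c=cs[0];im=np.array(c['color'])[190:300,130:440];cv2.imwrite('pics/crop.png',cv2.cvtColor(cv2.resize(im,None,fx=2.5,fy=2.5,interpolation=2),4))
togo((.437,.301,.15),12)
E
```

```text
left 520 [434.1 296.9] [139.5  79.8] 13.8
left 477 [438.6 298.1] [140.2  78.5] 14.3
left 997 [436.5 297.5] [144.3  79.8] 13.8
mid 560 [495.6 -17.5] [139.4  79.9] 10.6
mid 429 [499.1 -16.4] [139.7  78.4] 10.2
mid 989 [497.5 -17.1] [143.1  79.9] 10.6
right 422 [ 485.6 -248.4] [139.5  78.6] 6.9
right 340 [ 489.2 -247.7] [139.4  78.1] 6.4
right 762 [ 487.4 -248.2] [143.1  78.6] 6.9
mat ((666.2108764648438, 86.48124694824219), 53.47722625732422) [0.6659 0.0866]
mat ((670.1539916992188, 87.0675048828125), 54.01095199584961) [0.6716 0.0876]
t 1.1 pos [0.2518 0.572  0.2225] d cm [-27.87 -17.34   7.25] rv [ 0.     0.    -0.624] grip 0.0874 F [1.34 0.56 0.61] M [-0.004  0.019 -0.021]
```

View pics/crop.png

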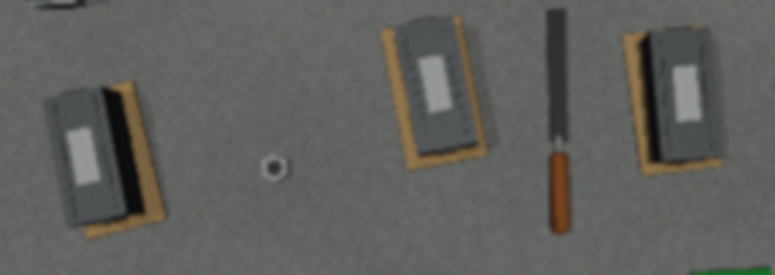

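The close crop confirms the three grey cases on tan plywood pads, with the left case at about (95,155) in the crop. Moving towards it.

Call:
send_rows:
  deltas:
    - {"tx": -3.4,"ty": -2.1,"tz": 0.4,"rz": -0.12}
    - {"tx": -6.6,"ty": -4.1,"tz": 0.8,"rz": -0.24}
    - {"tx": -9.8,"ty": -6.1,"tz": 1.2,"rz": -0.36}
    - {"tx": -13,"ty": -8.1,"tz": 1.6,"rz": -0.48}
    - {"tx": -16,"ty": -10,"tz": 2,"rz": -0.6}
  claw: 8.7
  squeeze: 45

```text
schema error: expected keys tx, ty, tz, rx, ry, rz
```

```bash
python3 -c "
from h import *
togo((.437,.301,.15),12)"
```

```text
t 1.1 pos [0.2518 0.572  0.2225] d cm [-27.87 -17.34   7.25] rv [ 0.     0.    -0.624] grip 0.0874 F [1.34 0.56 0.61] M [-0.004  0.019 -0.021]
```

All six keys are needed.

Call:
send_rows:
  deltas:
    - {"tx": -3.4,"ty": -2.1,"tz": 0.4,"rx": 0,"ry": 0,"rz": -0.12}
    - {"tx": -6.6,"ty": -4.1,"tz": 0.8,"rx": 0,"ry": 0,"rz": -0.24}
    - {"tx": -9.8,"ty": -6.1,"tz": 1.2,"rx": 0,"ry": 0,"rz": -0.36}
    - {"tx": -13,"ty": -8.1,"tz": 1.6,"rx": 0,"ry": 0,"rz": -0.48}
    - {"tx": -16,"ty": -10,"tz": 2,"rx": 0,"ry": 0,"rz": -0.6}
  claw: 8.7
  squeeze: 45

```text
time: 1.52
position: [0.3581, 0.4157, 0.2027]
tool_rot: [-0.093, 0.996, 0.0, 0.0]
ft_force: [-0.3, 0.0, 0.7]
grip_width: 0.0868
```

```bash
python3 -c "
from h import *
togo((.437,.301,.15),12)"
```

```text
t 1.5167 pos [0.3581 0.4157 0.2027] d cm [ -5.62 -12.74   5.27] rv [ 0.     0.001 -0.023] grip 0.0868 F [-0.27  0.02  0.73] M [ 0.084  0.046 -0.002]
```

Call:
send_rows:
  deltas:
    - {"tx": -1.4,"ty": -3.2,"tz": 1.3,"rx": 0,"ry": 0,"rz": -0.01}
    - {"tx": -2.8,"ty": -6.4,"tz": 2.6,"rx": 0,"ry": 0,"rz": -0.02}
    - {"tx": -4.2,"ty": -9.6,"tz": 3.9,"rx": 0,"ry": 0,"rz": -0.02}
    - {"tx": -5.6,"ty": -12.7,"tz": 5.2,"rx": 0,"ry": 0,"rz": -0.02}
    - {"tx": -5.6,"ty": -12.7,"tz": 5.2,"rx": 0,"ry": 0,"rz": -0.02}

```text
time: 1.93
position: [0.4378, 0.2976, 0.1488]
tool_rot: [-0.097, 0.995, -0.001, -0.001]
ft_force: [-0.3, 0.1, 0.7]
grip_width: 0.087
```

Run:
```python
from h import *
togo((.437,.301,.020),12)
for n in("top","scene"): c=cam(n);save(c,n+'1.png')
togo((.437,.301,.020),12)
```

```text
t 1.9333 pos [0.4378 0.2976 0.1488] d cm [-1.000e-02  3.900e-01  1.288e+01] rv [-0.003 -0.002 -0.014] grip 0.087 F [-0.26  0.1   0.65] M [0.052 0.049 0.006]
t 2.0333 pos [0.4357 0.3012 0.1503] d cm [-0.14 -0.05 13.03] rv [ 0.    -0.001 -0.012] grip 0.0871 F [-0.24  0.44  0.26] M [0.064 0.045 0.01 ]
```

View pics/scene1.png

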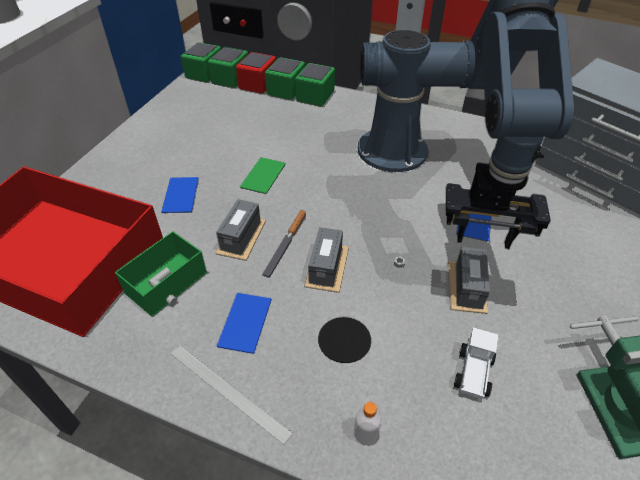

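The gripper straddles the left case at around (475,260) in the scene view. Going down and gripping.

Call:
send_rows:
  deltas:
    - {"tx": -0.1,"ty": 0,"tz": 3.5,"rx": 0,"ry": 0,"rz": -0.01}
    - {"tx": -0.1,"ty": 0,"tz": 7,"rx": 0,"ry": 0,"rz": -0.01}
    - {"tx": -0.1,"ty": 0,"tz": 10,"rx": 0,"ry": 0,"rz": -0.01}
    - {"tx": -0.1,"ty": 0,"tz": 12,"rx": 0,"ry": 0,"rz": -0.01}
    - {"tx": -0.1,"ty": 0,"tz": 13,"rx": 0,"ry": 0,"rz": -0.01}

```text
time: 2.45
position: [0.4342, 0.3034, 0.0187]
tool_rot: [-0.106, 0.994, -0.0, -0.002]
ft_force: [-0.9, 0.3, 0.4]
grip_width: 0.0869
```

Call:
send_rows:
  deltas:
    - {"tx": 0,"ty": 0,"tz": 0,"rx": 0,"ry": 0,"rz": 0}
    - {"tx": 0,"ty": 0,"tz": 0,"rx": 0,"ry": 0,"rz": 0}
    - {"tx": 0,"ty": 0,"tz": 0,"rx": 0,"ry": 0,"rz": 0}
    - {"tx": 0,"ty": 0,"tz": 0,"rx": 0,"ry": 0,"rz": 0}
    - {"tx": 0,"ty": 0,"tz": 0,"rx": 0,"ry": 0,"rz": 0}
  claw: 4.5
  squeeze: 45

```text
time: 2.87
position: [0.437, 0.303, 0.0221]
tool_rot: [-0.105, 0.994, 0.0, 0.001]
ft_force: [-0.0, 0.3, 0.7]
grip_width: 0.0616
```

Run:
```python
from h import *
togo((.437,.301,.020),12)
```

```text
t 2.8667 pos [0.437  0.303  0.0221] d cm [ 0.04 -0.2   0.21] rv [0.001 0.003 0.001] grip 0.0616 F [-0.03  0.35  0.69] M [0.107 0.01  0.007]
```

Call:
send_rows:
  deltas:
    - {"tx": 0,"ty": 0,"tz": 0,"rx": 0,"ry": 0,"rz": 0}
    - {"tx": 0,"ty": 0,"tz": 0,"rx": 0,"ry": 0,"rz": 0}
    - {"tx": 0,"ty": 0,"tz": 0,"rx": 0,"ry": 0,"rz": 0}
    - {"tx": 0,"ty": 0,"tz": 0,"rx": 0,"ry": 0,"rz": 0}

```text
time: 3.2
position: [0.4368, 0.3027, 0.0219]
tool_rot: [-0.105, 0.994, 0.0, 0.001]
ft_force: [-0.3, -0.7, 5.1]
grip_width: 0.0559
```

Call:
send_rows:
  deltas:
    - {"tx": 0,"ty": 0,"tz": -1,"rx": 0,"ry": 0,"rz": 0}
    - {"tx": 0,"ty": 0,"tz": -3.5,"rx": 0,"ry": 0,"rz": 0}
    - {"tx": 0,"ty": 0,"tz": -7,"rx": 0,"ry": 0,"rz": 0}
    - {"tx": 0,"ty": 0,"tz": -10,"rx": 0,"ry": 0,"rz": 0}
    - {"tx": 0,"ty": 0,"tz": -10,"rx": 0,"ry": 0,"rz": 0}

```text
time: 3.62
position: [0.4391, 0.3039, 0.1259]
tool_rot: [-0.105, 0.994, 0.002, 0.005]
ft_force: [2.0, 0.3, -4.4]
grip_width: 0.0558
```

Run:
```python
from h import *
for n in("top","scene")*3: c=cam(n);togo((.437,.301,.120),12)
save(c,n+'2.png')
```

```text
t 3.6667 pos [0.438  0.3032 0.1236] d cm [ 0.14 -0.2   0.36] rv [0.001 0.007 0.001] grip 0.0558 F [-0.85 -0.07 -5.24] M [ 0.015 -0.012  0.016]
t 3.7167 pos [0.4363 0.3025 0.1217] d cm [-0.04 -0.16  0.17] rv [0.    0.002 0.001] grip 0.0559 F [-1.05  0.62 -5.28] M [0.03  0.037 0.05 ]
t 3.7667 pos [0.4351 0.302  0.1204] d cm [-0.16 -0.14  0.04] rv [-0.    -0.002  0.001] grip 0.0556 F [ 0.05 -0.3  -4.3 ] M [ 0.09   0.05  -0.049]
t 3.8167 pos [0.4346 0.3018 0.1195] d cm [-0.22 -0.13 -0.05] rv [-0.001 -0.004  0.001] grip 0.0559 F [ 0.25  0.09 -5.28] M [-0.014  0.007  0.05 ]
t 3.8667 pos [0.4345 0.3017 0.1191] d cm [-0.23 -0.12 -0.09] rv [-0.001 -0.004  0.001] grip 0.0556 F [ 0.12 -0.12 -3.99] M [ 0.04   0.024 -0.021]
t 3.9167 pos [0.4346 0.3017 0.119 ] d cm [-0.22 -0.12 -0.1 ] rv [-0.001 -0.004  0.001] grip 0.056 F [ 0.87  0.46 -5.02] M [0.026 0.025 0.021]
```

View pics/scene2.png

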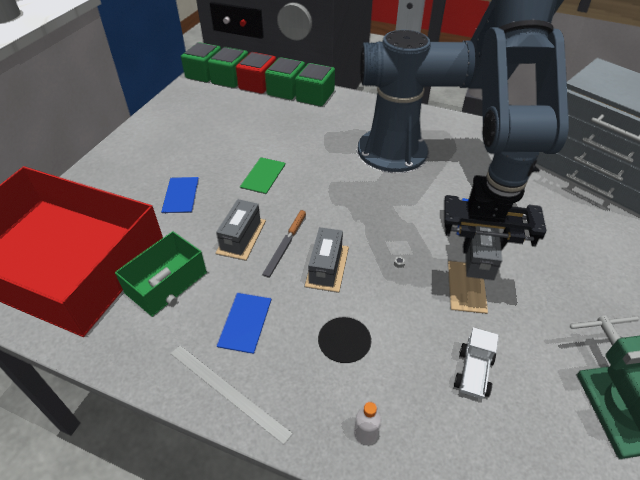

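Call:
send_rows:
  deltas:
    - {"tx": -2.5,"ty": 0,"tz": 0,"rx": 0,"ry": 0,"rz": 0}
    - {"tx": -5,"ty": 0,"tz": 0,"rx": 0,"ry": 0,"rz": 0}
    - {"tx": -2,"ty": 0,"tz": 0,"rx": 0,"ry": 0,"rz": 0}
    - {"tx": 1.5,"ty": 0,"tz": 0,"rx": 0,"ry": 0,"rz": 0}
    - {"tx": 5,"ty": 0,"tz": 0,"rx": 0,"ry": 0,"rz": 0}

```text
time: 4.33
position: [0.3862, 0.2913, 0.119]
tool_rot: [-0.104, 0.995, -0.0, -0.002]
ft_force: [-1.1, -0.5, -4.2]
grip_width: 0.0553
```

Call:
send_rows:
  deltas:
    - {"tx": 0,"ty": 0,"tz": 0,"rx": 0,"ry": 0,"rz": 0}
    - {"tx": 0,"ty": 0,"tz": 0,"rx": 0,"ry": 0,"rz": 0}
    - {"tx": 0,"ty": 0,"tz": 0,"rx": 0,"ry": 0,"rz": 0}
    - {"tx": 0,"ty": 0,"tz": 0,"rx": 0,"ry": 0,"rz": 0}
    - {"tx": 0,"ty": 0,"tz": 0,"rx": 0,"ry": 0,"rz": 0}

```text
time: 4.75
position: [0.3886, 0.2924, 0.1205]
tool_rot: [-0.105, 0.994, 0.0, 0.0]
ft_force: [0.3, -0.1, -4.2]
grip_width: 0.0559
```

```bash
cat >> h.py <<'E'
def meas(n=18):
    o=[]
    for i in range(n):
        robot.camera('top'); o.append(robot.get_obs())
    g=lambda k:np.array([x[k] for x in o])
    from scipy.spatial.transform import Rotation as Ro
    R=Ro.from_quat(o[-1]['tool_rot']).inv()
    M=R.apply(g('moment')); F=R.apply(g('ft_force'));
    np.set_printoptions(precision=4,suppress=True)
    print('t',o[-1]['time'],'M tool',M.mean(0),'+-',M.std(0)/n**.5,'F',F.mean(0),'pos',g('position').mean(0),'tau',g('joint_torque').mean(0))
    print('  halves My',M[:n//2,1].mean(),M[n//2:,1].mean())
E
python3 - <<'E'
from h import *
meas()
togo((.437,.301,.120),12)
E
```

```text
t 5.65 M tool [-0.0574  0.0213 -0.0007] +- [0.0075 0.0062 0.006 ] F [ 0.0178 -0.1117  4.2765] pos [0.3875 0.2921 0.1207] tau [ -0.0049 -37.6724 -11.162   -0.0145   0.0792   0.0001]
  halves My 0.015569325716672348 0.027101424537574102
t 5.65 pos [0.3872 0.292  0.1207] d cm [-5.05 -0.16  0.07] rv [0.    0.    0.001] grip 0.0554 F [-0.34  0.03 -4.03] M [ 0.039  0.04  -0.008]
```

Call:
send_rows:
  deltas:
    - {"tx": -3.5,"ty": 0,"tz": 0,"rx": 0,"ry": 0,"rz": 0}
    - {"tx": -7,"ty": 0,"tz": 0,"rx": 0,"ry": 0,"rz": 0}
    - {"tx": -10,"ty": 0,"tz": 0,"rx": 0,"ry": 0,"rz": 0}
    - {"tx": -10,"ty": 0,"tz": 0,"rx": 0,"ry": 0,"rz": 0}
    - {"tx": -10,"ty": 0,"tz": 0,"rx": 0,"ry": 0,"rz": 0}

```text
time: 6.07
position: [0.4871, 0.3131, 0.1206]
tool_rot: [-0.105, 0.995, 0.0, 0.001]
ft_force: [-0.2, -0.4, -4.5]
grip_width: 0.0555
```

Run:
```python
from h import *
meas(4);meas()
togo((.437,.301,.120),12)
```

```text
t 6.2667 M tool [-0.035   0.0624  0.0249] +- [0.0229 0.0078 0.0185] F [ 0.2357 -0.0122  4.2358] pos [0.4835 0.3124 0.1201] tau [ -0.3671 -44.8402 -14.7527  -0.0342  -0.0395  -0.0007]
  halves My 0.05548462698330509 0.06926445789140673
t 7.1667 M tool [-0.0454  0.011   0.0098] +- [0.0061 0.0069 0.0076] F [ 0.1413 -0.068   4.298 ] pos [0.4847 0.3129 0.1207] tau [ -0.0017 -44.8468 -13.9626  -0.0188   0.0853   0.0002]
  halves My -0.0020351715598786427 0.02401546105318848
t 7.1667 pos [0.485  0.3129 0.1207] d cm [ 4.94 -0.16  0.07] rv [-0.    -0.     0.001] grip 0.0555 F [ 0.57 -0.09 -4.93] M [ 0.005  0.046 -0.005]
```

My moment differs by only 0.01 Nm between the two strokes, against about 0.16 expected with a ball, so the left case is quiet. Placing it back.

Run:
```python
from h import *
togo((.4365,.298,.0225),14)
```

```text
t 7.1667 pos [0.485  0.3129 0.1207] d cm [ 5.06 -0.44  9.82] rv [-0.    -0.    -0.034] grip 0.0555 F [ 0.57 -0.09 -4.93] M [ 0.005  0.046 -0.005]
```

Call:
send_rows:
  deltas:
    - {"tx": 2.5,"ty": -0.2,"tz": 0,"rx": 0,"ry": 0,"rz": -0.03}
    - {"tx": 5,"ty": -0.4,"tz": 2,"rx": 0,"ry": 0,"rz": -0.03}
    - {"tx": 5,"ty": -0.4,"tz": 5,"rx": 0,"ry": 0,"rz": -0.03}
    - {"tx": 5,"ty": -0.4,"tz": 7.5,"rx": 0,"ry": 0,"rz": -0.03}
    - {"tx": 5,"ty": -0.4,"tz": 8.8,"rx": 0,"ry": 0,"rz": -0.03}

```text
time: 7.58
position: [0.4356, 0.2981, 0.0307]
tool_rot: [-0.12, 0.993, -0.0, -0.001]
ft_force: [0.2, -0.1, -4.3]
grip_width: 0.0556
```

Call:
send_rows:
  deltas:
    - {"tx": 0,"ty": 0,"tz": 0.5,"rx": 0,"ry": 0,"rz": 0}
    - {"tx": 0,"ty": 0,"tz": 0.9,"rx": 0,"ry": 0,"rz": 0}
    - {"tx": 0,"ty": 0,"tz": 1.1,"rx": 0,"ry": 0,"rz": 0}
    - {"tx": 0,"ty": 0,"tz": 1.1,"rx": 0,"ry": 0,"rz": 0}
    - {"tx": 0,"ty": 0,"tz": 1.1,"rx": 0,"ry": 0,"rz": 0}

```text
time: 8.0
position: [0.4378, 0.2989, 0.0226]
tool_rot: [-0.12, 0.993, 0.0, 0.001]
ft_force: [0.7, 0.9, -4.3]
grip_width: 0.0558
```

Call:
send_rows:
  deltas:
    - {"tx": 0,"ty": 0,"tz": 0,"rx": 0,"ry": 0,"rz": 0}
    - {"tx": 0,"ty": 0,"tz": 0,"rx": 0,"ry": 0,"rz": 0}
    - {"tx": 0,"ty": 0,"tz": 0,"rx": 0,"ry": 0,"rz": 0}
    - {"tx": 0,"ty": 0,"tz": 0,"rx": 0,"ry": 0,"rz": 0}
    - {"tx": 0,"ty": 0,"tz": 0,"rx": 0,"ry": 0,"rz": 0}
  claw: 8.7

```text
time: 8.42
position: [0.4373, 0.2987, 0.0221]
tool_rot: [-0.12, 0.993, 0.0, 0.0]
ft_force: [0.7, -0.5, -0.0]
grip_width: 0.0809
```

Call:
send_rows:
  deltas:
    - {"tx": 0,"ty": 0,"tz": 0,"rx": 0,"ry": 0,"rz": 0}
    - {"tx": 0,"ty": 0,"tz": -2,"rx": 0,"ry": 0,"rz": 0}
    - {"tx": 0,"ty": 0,"tz": -5.5,"rx": 0,"ry": 0,"rz": 0}
    - {"tx": 0,"ty": 0,"tz": -9,"rx": 0,"ry": 0,"rz": 0}
    - {"tx": 0,"ty": 0,"tz": -12.5,"rx": 0,"ry": 0,"rz": 0}

```text
time: 8.83
position: [0.4364, 0.2983, 0.1477]
tool_rot: [-0.12, 0.993, -0.0, -0.001]
ft_force: [0.9, 0.7, 0.0]
grip_width: 0.087
```

Run:
```python
from h import *
c=cam('scene');save(c,'scene3.png')
togo((.499,-.020,.15),10.7)
```

```text
t 8.8833 pos [0.4404 0.3002 0.1543] d cm [  1.95 -32.5    0.35] rv [0.002 0.011 0.054] grip 0.0868 F [ 0.24 -0.13  2.69] M [ 0.045 -0.044  0.004]
```

View pics/scene3.png

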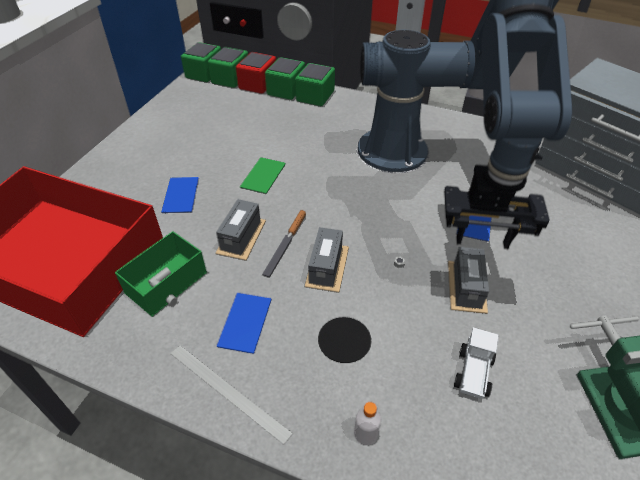

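The left case is back standing on its pad at about (470,280). On to the middle case.

Call:
send_rows:
  deltas:
    - {"tx": 0.2,"ty": -3.5,"tz": 0,"rx": 0,"ry": 0,"rz": 0.01}
    - {"tx": 0.4,"ty": -7,"tz": 0,"rx": 0,"ry": 0,"rz": 0.02}
    - {"tx": 0.6,"ty": -10.5,"tz": 0,"rx": 0,"ry": 0,"rz": 0.03}
    - {"tx": 0.8,"ty": -14,"tz": 0,"rx": 0,"ry": 0,"rz": 0.04}
    - {"tx": 1,"ty": -17.5,"tz": 0,"rx": 0,"ry": 0,"rz": 0.05}

```text
time: 9.3
position: [0.4689, 0.1249, 0.1467]
tool_rot: [-0.095, 0.995, -0.0, 0.0]
ft_force: [-0.5, -0.5, -0.1]
grip_width: 0.0869
```

Call:
send_rows:
  deltas:
    - {"tx": 0,"ty": -3.5,"tz": 0,"rx": 0,"ry": 0,"rz": 0}
    - {"tx": 0,"ty": -7,"tz": 0,"rx": 0,"ry": 0,"rz": 0}
    - {"tx": 0,"ty": -10.5,"tz": 0,"rx": 0,"ry": 0,"rz": 0}
    - {"tx": 0,"ty": -14,"tz": 0,"rx": 0,"ry": 0,"rz": 0}
    - {"tx": 0,"ty": -14,"tz": 0,"rx": 0,"ry": 0,"rz": 0}

```text
time: 9.72
position: [0.4984, -0.0172, 0.1469]
tool_rot: [-0.092, 0.996, -0.002, 0.002]
ft_force: [0.4, 0.5, 0.0]
grip_width: 0.0868
```

Run:
```python
from h import *
for i in range(4): cam('scene')
togo((.499,-.020,.02),10.7)
c=cam('scene')
togo((.499,-.020,.02),10.7)
```

```text
t 9.9167 pos [ 0.4947 -0.0106  0.1464] d cm [-0.26 -1.02 12.64] rv [ 0.001 -0.001  0.004] grip 0.087 F [ 0.19 -0.19  0.03] M [0.028 0.046 0.018]
t 9.9667 pos [ 0.4946 -0.0101  0.1465] d cm [-0.25 -1.06 12.65] rv [ 0.001 -0.001  0.005] grip 0.0871 F [ 0.39  0.13 -0.24] M [ 0.046 -0.027  0.034]
```

Call:
send_rows:
  deltas:
    - {"tx": -0.3,"ty": -1,"tz": 1,"rx": 0,"ry": 0,"rz": 0}
    - {"tx": -0.3,"ty": -1,"tz": 3,"rx": 0,"ry": 0,"rz": 0}
    - {"tx": -0.3,"ty": -1,"tz": 6.5,"rx": 0,"ry": 0,"rz": 0}
    - {"tx": -0.3,"ty": -1,"tz": 9.5,"rx": 0,"ry": 0,"rz": 0}
    - {"tx": -0.3,"ty": -1,"tz": 11.5,"rx": 0,"ry": 0,"rz": 0}

```text
time: 10.38
position: [0.4993, -0.0196, 0.029]
tool_rot: [-0.096, 0.995, 0.0, -0.001]
ft_force: [0.1, -0.1, 1.4]
grip_width: 0.0871
```

Call:
send_rows:
  deltas:
    - {"tx": 0,"ty": 0,"tz": 1,"rx": 0,"ry": 0,"rz": 0}
    - {"tx": 0,"ty": 0,"tz": 1,"rx": 0,"ry": 0,"rz": 0}

```text
time: 10.55
position: [0.4988, -0.0197, 0.0193]
tool_rot: [-0.096, 0.995, 0.001, -0.002]
ft_force: [-0.6, 0.8, -0.9]
grip_width: 0.0869
```

Call:
send_rows:
  deltas:
    - {"tx": 0,"ty": 0,"tz": 0,"rx": 0,"ry": 0,"rz": 0}
    - {"tx": 0,"ty": 0,"tz": 0,"rx": 0,"ry": 0,"rz": 0}
    - {"tx": 0,"ty": 0,"tz": 0,"rx": 0,"ry": 0,"rz": 0}
    - {"tx": 0,"ty": 0,"tz": 0,"rx": 0,"ry": 0,"rz": 0}
    - {"tx": 0,"ty": 0,"tz": 0,"rx": 0,"ry": 0,"rz": 0}
  claw: 4.5
  squeeze: 45

```text
time: 10.97
position: [0.501, -0.0206, 0.0227]
tool_rot: [-0.095, 0.995, -0.0, 0.001]
ft_force: [-0.0, 0.3, -0.6]
grip_width: 0.0613
```

Call:
send_rows:
  deltas:
    - {"tx": 0,"ty": 0,"tz": 0,"rx": 0,"ry": 0,"rz": 0}
    - {"tx": 0,"ty": 0,"tz": 0,"rx": 0,"ry": 0,"rz": 0}
    - {"tx": 0,"ty": 0,"tz": 0,"rx": 0,"ry": 0,"rz": 0}
    - {"tx": 0,"ty": 0,"tz": 0,"rx": 0,"ry": 0,"rz": 0}

```text
time: 11.3
position: [0.5006, -0.0203, 0.0225]
tool_rot: [-0.095, 0.995, 0.0, 0.001]
ft_force: [-1.3, 1.1, 6.1]
grip_width: 0.0558
```

Run:
```python
from h import *
togo((.499,-.020,.02),10.7)
```

```text
t 11.3 pos [ 0.5006 -0.0203  0.0225] d cm [0.15 0.06 0.25] rv [-0.     0.001  0.003] grip 0.0558 F [-1.27  1.1   6.09] M [ 0.384  0.1   -0.014]
```

Lift and shake.

Call:
send_rows:
  deltas:
    - {"tx": 0,"ty": 0,"tz": -1,"rx": 0,"ry": 0,"rz": 0}
    - {"tx": 0,"ty": 0,"tz": -3.5,"rx": 0,"ry": 0,"rz": 0}
    - {"tx": 0,"ty": 0,"tz": -7,"rx": 0,"ry": 0,"rz": 0}
    - {"tx": 0,"ty": 0,"tz": -10,"rx": 0,"ry": 0,"rz": 0}
    - {"tx": 0,"ty": 0,"tz": -10,"rx": 0,"ry": 0,"rz": 0}

```text
time: 11.72
position: [0.5034, -0.0213, 0.1266]
tool_rot: [-0.095, 0.995, -0.002, 0.005]
ft_force: [0.9, -0.7, -4.1]
grip_width: 0.0562
```

Call:
send_rows:
  deltas:
    - {"tx": -2.5,"ty": 0,"tz": 0,"rx": 0,"ry": 0,"rz": 0}
    - {"tx": -5,"ty": 0,"tz": 0,"rx": 0,"ry": 0,"rz": 0}
    - {"tx": -2,"ty": 0,"tz": 0,"rx": 0,"ry": 0,"rz": 0}
    - {"tx": 1.5,"ty": 0,"tz": 0,"rx": 0,"ry": 0,"rz": 0}
    - {"tx": 5,"ty": 0,"tz": 0,"rx": 0,"ry": 0,"rz": 0}

```text
time: 12.13
position: [0.4503, -0.0299, 0.1208]
tool_rot: [-0.096, 0.995, 0.0, -0.0]
ft_force: [-0.1, -1.3, -4.1]
grip_width: 0.056
```

Call:
send_rows:
  deltas:
    - {"tx": 0,"ty": 0,"tz": 0,"rx": 0,"ry": 0,"rz": 0}
    - {"tx": 0,"ty": 0,"tz": 0,"rx": 0,"ry": 0,"rz": 0}
    - {"tx": 0,"ty": 0,"tz": 0,"rx": 0,"ry": 0,"rz": 0}
    - {"tx": 0,"ty": 0,"tz": 0,"rx": 0,"ry": 0,"rz": 0}
    - {"tx": 0,"ty": 0,"tz": 0,"rx": 0,"ry": 0,"rz": 0}

```text
time: 12.55
position: [0.4525, -0.0302, 0.1217]
tool_rot: [-0.095, 0.995, -0.0, 0.001]
ft_force: [-0.2, 0.4, -3.8]
grip_width: 0.0556
```

Run:
```python
from h import *
meas()
```

```text
t 13.45 M tool [-0.0402 -0.0753 -0.0068] +- [0.007  0.0071 0.0091] F [0.1814 0.1426 4.0799] pos [ 0.4515 -0.03    0.1217] tau [ -0.0046 -34.9345 -10.0749  -0.0694   0.1217   0.0002]
  halves My -0.06709581523647223 -0.08355697104433132
```

Call:
send_rows:
  deltas:
    - {"tx": -3.5,"ty": 0,"tz": 0,"rx": 0,"ry": 0,"rz": 0}
    - {"tx": -7,"ty": 0,"tz": 0,"rx": 0,"ry": 0,"rz": 0}
    - {"tx": -10,"ty": 0,"tz": 0,"rx": 0,"ry": 0,"rz": 0}
    - {"tx": -10,"ty": 0,"tz": 0,"rx": 0,"ry": 0,"rz": 0}
    - {"tx": -10,"ty": 0,"tz": 0,"rx": 0,"ry": 0,"rz": 0}

```text
time: 13.87
position: [0.5509, -0.0109, 0.1215]
tool_rot: [-0.096, 0.995, -0.0, 0.001]
ft_force: [-0.6, 0.0, -5.4]
grip_width: 0.0558
```

Run:
```python
from h import *
meas(5);meas()
togo((.4975,-.017,.0230),10.7)
```

```text
t 14.1167 M tool [-0.0539  0.1018 -0.013 ] +- [0.0153 0.0262 0.013 ] F [0.1654 0.6625 4.2174] pos [ 0.5478 -0.0108  0.1212] tau [ -0.001  -42.5432 -13.6327  -0.0705   0.0442  -0.0011]
  halves My 0.1257093298813048 0.08592726552773067
t 15.0167 M tool [-0.0527  0.0845  0.0021] +- [0.0054 0.004  0.0078] F [0.0007 0.1893 4.3071] pos [ 0.5491 -0.0111  0.1217] tau [  0.0017 -42.6224 -13.2067  -0.0287  -0.0107   0.0001]
  halves My 0.09468102445706467 0.07440534558801308
t 15.0167 pos [ 0.5494 -0.011   0.1217] d cm [5.21 0.4  9.87] rv [-0.    -0.     0.004] grip 0.0559 F [ 0.25 -0.38 -5.45] M [0.067 0.105 0.009]
```

The moment swings from −0.075 to +0.085 Nm, which is exactly the 0.16 expected, so the middle case holds the ball. I'm standing it back on its pad and taking the right case.

Call:
send_rows:
  deltas:
    - {"tx": 2.5,"ty": 0.2,"tz": 0,"rx": 0,"ry": 0,"rz": 0}
    - {"tx": 5.2,"ty": 0.4,"tz": 2,"rx": 0,"ry": 0,"rz": 0}
    - {"tx": 5.2,"ty": 0.4,"tz": 5,"rx": 0,"ry": 0,"rz": 0}
    - {"tx": 5.2,"ty": 0.4,"tz": 7.5,"rx": 0,"ry": 0,"rz": 0}
    - {"tx": 5.2,"ty": 0.4,"tz": 8.8,"rx": 0,"ry": 0,"rz": 0}

```text
time: 15.43
position: [0.4964, -0.0168, 0.0319]
tool_rot: [-0.095, 0.995, 0.0, -0.001]
ft_force: [-0.5, 0.5, -4.3]
grip_width: 0.0558
```

Call:
send_rows:
  deltas:
    - {"tx": 0,"ty": 0,"tz": 0.5,"rx": 0,"ry": 0,"rz": 0}
    - {"tx": 0,"ty": 0,"tz": 0.9,"rx": 0,"ry": 0,"rz": 0}
    - {"tx": 0,"ty": 0,"tz": 1.1,"rx": 0,"ry": 0,"rz": 0}
    - {"tx": 0,"ty": 0,"tz": 1.1,"rx": 0,"ry": 0,"rz": 0}
    - {"tx": 0,"ty": 0,"tz": 1.1,"rx": 0,"ry": 0,"rz": 0}

```text
time: 15.85
position: [0.4984, -0.0171, 0.0235]
tool_rot: [-0.095, 0.995, -0.0, 0.001]
ft_force: [0.6, 0.0, -4.2]
grip_width: 0.0557
```

Call:
send_rows:
  deltas:
    - {"tx": 0,"ty": 0,"tz": 0,"rx": 0,"ry": 0,"rz": 0}
    - {"tx": 0,"ty": 0,"tz": 0,"rx": 0,"ry": 0,"rz": 0}
    - {"tx": 0,"ty": 0,"tz": 0,"rx": 0,"ry": 0,"rz": 0}
    - {"tx": 0,"ty": 0,"tz": 0,"rx": 0,"ry": 0,"rz": 0}
    - {"tx": 0,"ty": 0,"tz": 0,"rx": 0,"ry": 0,"rz": 0}
  claw: 8.7

```text
time: 16.27
position: [0.4979, -0.017, 0.0231]
tool_rot: [-0.095, 0.995, -0.0, 0.0]
ft_force: [0.4, -0.5, 0.6]
grip_width: 0.0809
```

Call:
send_rows:
  deltas:
    - {"tx": 0,"ty": 0,"tz": 0,"rx": 0,"ry": 0,"rz": 0}
    - {"tx": 0,"ty": 0,"tz": -2,"rx": 0,"ry": 0,"rz": 0}
    - {"tx": 0,"ty": 0,"tz": -5.5,"rx": 0,"ry": 0,"rz": 0}
    - {"tx": 0,"ty": 0,"tz": -9,"rx": 0,"ry": 0,"rz": 0}
    - {"tx": 0,"ty": 0,"tz": -12.5,"rx": 0,"ry": 0,"rz": 0}

```text
time: 16.68
position: [0.4969, -0.0168, 0.1487]
tool_rot: [-0.095, 0.995, 0.0, -0.001]
ft_force: [1.0, 0.3, 0.5]
grip_width: 0.0871
```

Run:
```python
from h import *
for i in range(4): c=cam('scene')
save(c,'scene4.png')
togo((.488,-.250,.15),4)
```

```text
t 16.8833 pos [ 0.498  -0.017   0.1487] d cm [  5.4  -22.68  -0.12] rv [-0.001  0.002  0.121] grip 0.0867 F [ 0.17  0.53 -0.13] M [ 0.082 -0.002 -0.015]
```

View pics/scene4.png

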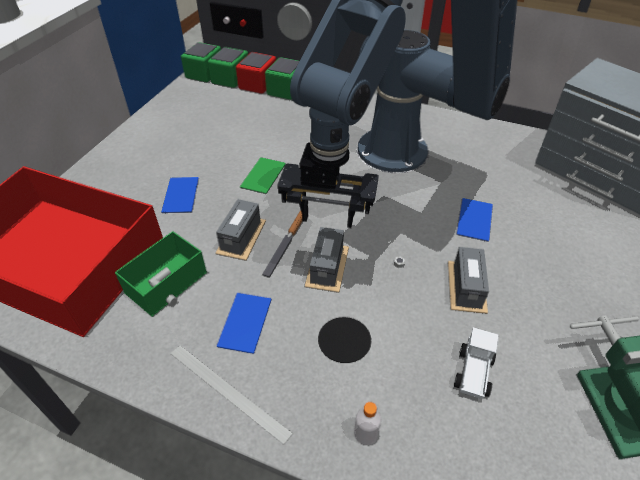

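The middle case is back on its pad at (325,257), and the left one stands at (471,275). Going to the right case.

Call:
send_rows:
  deltas:
    - {"tx": 0.8,"ty": -3.2,"tz": 0,"rx": 0,"ry": 0,"rz": 0.03}
    - {"tx": 1.6,"ty": -6.5,"tz": 0,"rx": 0,"ry": 0,"rz": 0.05}
    - {"tx": 2.4,"ty": -10,"tz": 0,"rx": 0,"ry": 0,"rz": 0.07}
    - {"tx": 3.2,"ty": -13.5,"tz": 0,"rx": 0,"ry": 0,"rz": 0.1}
    - {"tx": 4,"ty": -17,"tz": 0,"rx": 0,"ry": 0,"rz": 0.12}

```text
time: 17.3
position: [0.489, -0.1921, 0.1457]
tool_rot: [-0.035, 0.999, 0.001, -0.002]
ft_force: [0.7, 0.0, -0.5]
grip_width: 0.0872
```

Call:
send_rows:
  deltas:
    - {"tx": 0.5,"ty": -2.8,"tz": 0,"rx": 0,"ry": 0,"rz": 0}
    - {"tx": 0.7,"ty": -5.2,"tz": 0,"rx": 0,"ry": 0,"rz": 0}
    - {"tx": 0.7,"ty": -5.8,"tz": 0,"rx": 0,"ry": 0,"rz": 0}
    - {"tx": 0.7,"ty": -5.8,"tz": 0,"rx": 0,"ry": 0,"rz": 0}
    - {"tx": 0.7,"ty": -5.8,"tz": 0,"rx": 0,"ry": 0,"rz": 0}

```text
time: 17.72
position: [0.4865, -0.2486, 0.1462]
tool_rot: [-0.035, 0.999, 0.002, -0.001]
ft_force: [-0.6, -0.0, 0.6]
grip_width: 0.0869
```

Run:
```python
from h import *
for i in range(3): cam('scene')
togo((.488,-.250,.02),4)
```

```text
t 17.8667 pos [ 0.4871 -0.2478  0.1471] d cm [-0.09 -0.24 12.71] rv [ 0.002 -0.002  0.002] grip 0.087 F [ 0.03 -0.21 -1.36] M [ 0.044  0.008 -0.035]
```

Call:
send_rows:
  deltas:
    - {"tx": -0.1,"ty": -0.2,"tz": 1,"rx": 0,"ry": 0,"rz": 0}
    - {"tx": -0.1,"ty": -0.2,"tz": 3,"rx": 0,"ry": 0,"rz": 0}
    - {"tx": -0.1,"ty": -0.2,"tz": 6.5,"rx": 0,"ry": 0,"rz": 0}
    - {"tx": -0.1,"ty": -0.2,"tz": 9.5,"rx": 0,"ry": 0,"rz": 0}
    - {"tx": -0.1,"ty": -0.2,"tz": 11.5,"rx": 0,"ry": 0,"rz": 0}

```text
time: 18.28
position: [0.4878, -0.2499, 0.03]
tool_rot: [-0.036, 0.999, 0.001, -0.001]
ft_force: [0.0, -0.2, 0.1]
grip_width: 0.0868
```

Call:
send_rows:
  deltas:
    - {"tx": 0,"ty": 0,"tz": 1,"rx": 0,"ry": 0,"rz": 0}
    - {"tx": 0,"ty": 0,"tz": 1,"rx": 0,"ry": 0,"rz": 0}

```text
time: 18.45
position: [0.4874, -0.25, 0.0202]
tool_rot: [-0.036, 0.999, 0.002, -0.002]
ft_force: [0.3, 0.2, 0.6]
grip_width: 0.0871
```

Call:
send_rows:
  deltas:
    - {"tx": 0,"ty": 0,"tz": 0,"rx": 0,"ry": 0,"rz": 0}
    - {"tx": 0,"ty": 0,"tz": 0,"rx": 0,"ry": 0,"rz": 0}
    - {"tx": 0,"ty": 0,"tz": 0,"rx": 0,"ry": 0,"rz": 0}
    - {"tx": 0,"ty": 0,"tz": 0,"rx": 0,"ry": 0,"rz": 0}
    - {"tx": 0,"ty": 0,"tz": 0,"rx": 0,"ry": 0,"rz": 0}
  claw: 4.5
  squeeze: 45

```text
time: 18.87
position: [0.4893, -0.2521, 0.0238]
tool_rot: [-0.035, 0.999, -0.001, 0.001]
ft_force: [0.3, 0.9, 1.4]
grip_width: 0.0615
```

Call:
send_rows:
  deltas:
    - {"tx": 0,"ty": 0,"tz": 0,"rx": 0,"ry": 0,"rz": 0}
    - {"tx": 0,"ty": 0,"tz": 0,"rx": 0,"ry": 0,"rz": 0}
    - {"tx": 0,"ty": 0,"tz": 0,"rx": 0,"ry": 0,"rz": 0}
    - {"tx": 0,"ty": 0,"tz": 0,"rx": 0,"ry": 0,"rz": 0}

```text
time: 19.2
position: [0.4887, -0.2511, 0.0235]
tool_rot: [-0.035, 0.999, 0.0, 0.0]
ft_force: [-0.8, 3.2, 5.6]
grip_width: 0.0558
```

Run:
```python
from h import *
togo((.488,-.250,.02),4)
```

```text
t 19.2 pos [ 0.4887 -0.2511  0.0235] d cm [0.07 0.11 0.35] rv [0.001 0.    0.   ] grip 0.0558 F [-0.79  3.23  5.57] M [ 0.587  0.039 -0.068]
```

Call:
send_rows:
  deltas:
    - {"tx": 0,"ty": 0,"tz": -1,"rx": 0,"ry": 0,"rz": 0}
    - {"tx": 0,"ty": 0,"tz": -3.5,"rx": 0,"ry": 0,"rz": 0}
    - {"tx": 0,"ty": 0,"tz": -7,"rx": 0,"ry": 0,"rz": 0}
    - {"tx": 0,"ty": 0,"tz": -10,"rx": 0,"ry": 0,"rz": 0}
    - {"tx": 0,"ty": 0,"tz": -10,"rx": 0,"ry": 0,"rz": 0}

```text
time: 19.62
position: [0.4918, -0.2544, 0.1282]
tool_rot: [-0.035, 0.999, -0.004, 0.004]
ft_force: [1.2, -1.0, -2.8]
grip_width: 0.0556
```

Call:
send_rows:
  deltas:
    - {"tx": -2.5,"ty": 0,"tz": 0,"rx": 0,"ry": 0,"rz": 0}
    - {"tx": -5,"ty": 0,"tz": 0,"rx": 0,"ry": 0,"rz": 0}
    - {"tx": -2,"ty": 0,"tz": 0,"rx": 0,"ry": 0,"rz": 0}
    - {"tx": 1.5,"ty": 0,"tz": 0,"rx": 0,"ry": 0,"rz": 0}
    - {"tx": 5,"ty": 0,"tz": 0,"rx": 0,"ry": 0,"rz": 0}

```text
time: 20.03
position: [0.4378, -0.2546, 0.1215]
tool_rot: [-0.037, 0.999, 0.0, -0.001]
ft_force: [-1.1, -0.0, -4.8]
grip_width: 0.0557
```

Call:
send_rows:
  deltas:
    - {"tx": 0,"ty": 0,"tz": 0,"rx": 0,"ry": 0,"rz": 0}
    - {"tx": 0,"ty": 0,"tz": 0,"rx": 0,"ry": 0,"rz": 0}
    - {"tx": 0,"ty": 0,"tz": 0,"rx": 0,"ry": 0,"rz": 0}
    - {"tx": 0,"ty": 0,"tz": 0,"rx": 0,"ry": 0,"rz": 0}
    - {"tx": 0,"ty": 0,"tz": 0,"rx": 0,"ry": 0,"rz": 0}

```text
time: 20.45
position: [0.44, -0.2557, 0.1227]
tool_rot: [-0.036, 0.999, -0.0, 0.0]
ft_force: [-0.0, -0.7, -3.8]
grip_width: 0.0558
```

Run:
```python
from h import *
meas()
```

```text
t 21.35 M tool [-0.0365 -0.0016 -0.0008] +- [0.0058 0.0055 0.0064] F [-0.0436  0.0114  3.9717] pos [ 0.4391 -0.2553  0.1227] tau [ -0.0054 -39.4183 -12.0233  -0.0615   0.0254   0.0001]
  halves My -0.00454102809438472 0.0012761460109609421
```

Call:
send_rows:
  deltas:
    - {"tx": -3.5,"ty": 0,"tz": 0,"rx": 0,"ry": 0,"rz": 0}
    - {"tx": -7,"ty": 0,"tz": 0,"rx": 0,"ry": 0,"rz": 0}
    - {"tx": -10,"ty": 0,"tz": 0,"rx": 0,"ry": 0,"rz": 0}
    - {"tx": -10,"ty": 0,"tz": 0,"rx": 0,"ry": 0,"rz": 0}
    - {"tx": -10,"ty": 0,"tz": 0,"rx": 0,"ry": 0,"rz": 0}

```text
time: 21.77
position: [0.5401, -0.2481, 0.1225]
tool_rot: [-0.036, 0.999, -0.0, 0.0]
ft_force: [-0.7, 0.8, -4.7]
grip_width: 0.0556
```

Run:
```python
from h import *
meas(5);meas()
togo((.4875,-.2485,.0240),6)
```

```text
t 22.0167 M tool [-0.0449  0.0213  0.01  ] +- [0.0103 0.0089 0.0166] F [0.0813 0.238  4.3197] pos [ 0.5374 -0.2476  0.1222] tau [  0.2653 -46.0394 -15.0327  -0.0437  -0.0289  -0.0009]
  halves My 0.02728734884325208 0.017236177363939943
t 22.9167 M tool [-0.0406 -0.003  -0.0009] +- [0.0076 0.0063 0.0059] F [-0.1493  0.0707  4.2371] pos [ 0.5384 -0.2483  0.1227] tau [ -0.0001 -46.0624 -14.5497  -0.0644   0.0421  -0.0002]
  halves My -0.007396542984688065 0.0013153885598988016
t 22.9167 pos [ 0.5386 -0.2482  0.1227] d cm [5.1  0.33 9.87] rv [ 0.    -0.    -0.034] grip 0.0557 F [ 0.29 -0.76 -3.54] M [ 0.043 -0.026  0.021]
```

The right case is quiet (−0.002 against −0.003 Nm). Placing it back.

Call:
send_rows:
  deltas:
    - {"tx": 2.5,"ty": 0.2,"tz": 0,"rx": 0,"ry": 0,"rz": -0.03}
    - {"tx": 5.1,"ty": 0.3,"tz": 2,"rx": 0,"ry": 0,"rz": -0.03}
    - {"tx": 5.1,"ty": 0.3,"tz": 5,"rx": 0,"ry": 0,"rz": -0.03}
    - {"tx": 5.1,"ty": 0.3,"tz": 7.5,"rx": 0,"ry": 0,"rz": -0.03}
    - {"tx": 5.1,"ty": 0.3,"tz": 8.8,"rx": 0,"ry": 0,"rz": -0.03}

```text
time: 23.33
position: [0.4861, -0.2482, 0.0326]
tool_rot: [-0.05, 0.999, 0.001, -0.001]
ft_force: [-0.7, -0.9, -4.5]
grip_width: 0.0557
```

Call:
send_rows:
  deltas:
    - {"tx": 0,"ty": 0,"tz": 0.5,"rx": 0,"ry": 0,"rz": 0}
    - {"tx": 0,"ty": 0,"tz": 0.9,"rx": 0,"ry": 0,"rz": 0}
    - {"tx": 0,"ty": 0,"tz": 1.1,"rx": 0,"ry": 0,"rz": 0}
    - {"tx": 0,"ty": 0,"tz": 1.1,"rx": 0,"ry": 0,"rz": 0}
    - {"tx": 0,"ty": 0,"tz": 1.1,"rx": 0,"ry": 0,"rz": 0}

```text
time: 23.75
position: [0.4883, -0.2492, 0.0245]
tool_rot: [-0.05, 0.999, -0.001, 0.001]
ft_force: [0.3, -0.3, -4.7]
grip_width: 0.0558
```

Call:
send_rows:
  deltas:
    - {"tx": 0,"ty": 0,"tz": 0,"rx": 0,"ry": 0,"rz": 0}
    - {"tx": 0,"ty": 0,"tz": 0,"rx": 0,"ry": 0,"rz": 0}
    - {"tx": 0,"ty": 0,"tz": 0,"rx": 0,"ry": 0,"rz": 0}
    - {"tx": 0,"ty": 0,"tz": 0,"rx": 0,"ry": 0,"rz": 0}
    - {"tx": 0,"ty": 0,"tz": 0,"rx": 0,"ry": 0,"rz": 0}
  claw: 8.7

```text
time: 24.17
position: [0.4879, -0.2491, 0.0242]
tool_rot: [-0.05, 0.999, -0.0, 0.0]
ft_force: [-1.2, -0.4, 0.7]
grip_width: 0.081
```

Call:
send_rows:
  deltas:
    - {"tx": 0,"ty": 0,"tz": 0,"rx": 0,"ry": 0,"rz": 0}
    - {"tx": 0,"ty": 0,"tz": -2,"rx": 0,"ry": 0,"rz": 0}
    - {"tx": 0,"ty": 0,"tz": -5.5,"rx": 0,"ry": 0,"rz": 0}
    - {"tx": 0,"ty": 0,"tz": -9,"rx": 0,"ry": 0,"rz": 0}
    - {"tx": 0,"ty": 0,"tz": -12.5,"rx": 0,"ry": 0,"rz": 0}

```text
time: 24.58
position: [0.487, -0.2484, 0.1497]
tool_rot: [-0.05, 0.999, 0.001, -0.001]
ft_force: [0.0, 0.3, 0.5]
grip_width: 0.0866
```

Run:
```python
from h import *
for i in range(4): c=cam('scene')
save(c,'scene5.png')
P=cloud(c)
for nm,(x,y) in dict(left=(.436,.298),mid=(.498,-.018)).items():
    m=((np.hypot(P[...,0]-x,P[...,1]-y)<.1)&(P[...,2]>.061)&(P[...,2]<.076)&(c['z_map']>0)).astype(np.uint8)
    k,l,st,ce=cv2.connectedComponentsWithStats(m); Q=P[l==1+np.argmax(st[1:,4])]; print(nm,np.median(Q[:,2]),cv2.minAreaRect(Q[:,:2].astype(np.float32)*1000))
togo((.4985,-.0175,.15),10.7)
```

```text
left 0.06851045631998492 ((440.14990234375, 298.1669006347656), (124.65438842773438, 58.48284149169922), 14.241204261779785)
mid 0.06857323318322033 ((500.150390625, -17.781509399414062), (126.37752532958984, 56.6041374206543), 10.795492172241211)
t 24.7833 pos [ 0.488  -0.2491  0.1498] d cm [-3.37 22.94 -0.05] rv [-0.002  0.002 -0.086] grip 0.0871 F [ 0.47 -0.1  -0.94] M [ 0.043 -0.01  -0.014]
```

View pics/scene5.png

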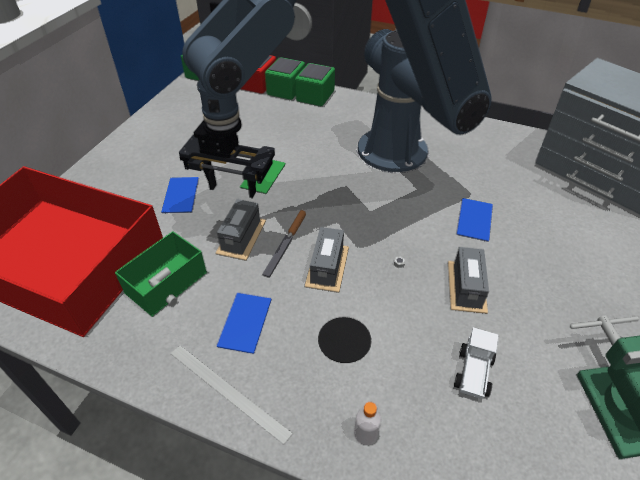

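All three stand on their pads: right (238,230), middle (326,255), left (471,278). Going back for the middle one.

Call:
send_rows:
  deltas:
    - {"tx": -0.5,"ty": 3.2,"tz": 0,"rx": 0,"ry": 0,"rz": -0.02}
    - {"tx": -1,"ty": 6.5,"tz": 0,"rx": 0,"ry": 0,"rz": -0.04}
    - {"tx": -1.5,"ty": 10,"tz": 0,"rx": 0,"ry": 0,"rz": -0.06}
    - {"tx": -2,"ty": 13.5,"tz": 0,"rx": 0,"ry": 0,"rz": -0.08}
    - {"tx": -2.5,"ty": 17,"tz": 0,"rx": 0,"ry": 0,"rz": -0.09}

```text
time: 25.2
position: [0.4937, -0.0753, 0.1468]
tool_rot: [-0.095, 0.995, 0.001, -0.002]
ft_force: [-0.6, 0.6, 0.1]
grip_width: 0.0872
```

Call:
send_rows:
  deltas:
    - {"tx": -0.3,"ty": 2.8,"tz": 0,"rx": 0,"ry": 0,"rz": 0}
    - {"tx": -0.4,"ty": 5.2,"tz": 0,"rx": 0,"ry": 0,"rz": 0}
    - {"tx": -0.4,"ty": 5.9,"tz": 0,"rx": 0,"ry": 0,"rz": 0}
    - {"tx": -0.4,"ty": 5.9,"tz": 0,"rx": 0,"ry": 0,"rz": 0}
    - {"tx": -0.4,"ty": 5.9,"tz": 0,"rx": 0,"ry": 0,"rz": 0}

```text
time: 25.62
position: [0.4878, -0.0187, 0.1478]
tool_rot: [-0.096, 0.995, 0.0, -0.001]
ft_force: [-0.1, -1.2, -0.2]
grip_width: 0.0871
```

Run:
```python
from h import *
for i in range(3): cam('scene')
togo((.4985,-.0175,.02),10.7)
```

```text
t 25.7667 pos [ 0.4885 -0.0198  0.1484] d cm [-1.02  0.04 12.84] rv [-0.    -0.     0.002] grip 0.087 F [ 0.71  0.02 -0.21] M [ 0.011  0.016 -0.017]
```

Call:
send_rows:
  deltas:
    - {"tx": -1,"ty": 0,"tz": 1,"rx": 0,"ry": 0,"rz": 0}
    - {"tx": -1,"ty": 0,"tz": 3,"rx": 0,"ry": 0,"rz": 0}
    - {"tx": -1,"ty": 0,"tz": 6.5,"rx": 0,"ry": 0,"rz": 0}
    - {"tx": -1,"ty": 0,"tz": 9.5,"rx": 0,"ry": 0,"rz": 0}
    - {"tx": -1,"ty": 0,"tz": 11.5,"rx": 0,"ry": 0,"rz": 0}

```text
time: 26.18
position: [0.4975, -0.0178, 0.0315]
tool_rot: [-0.094, 0.996, 0.0, -0.001]
ft_force: [0.2, -0.3, 0.2]
grip_width: 0.087
```

Call:
send_rows:
  deltas:
    - {"tx": 0,"ty": 0,"tz": 1,"rx": 0,"ry": 0,"rz": 0}
    - {"tx": 0,"ty": 0,"tz": 1,"rx": 0,"ry": 0,"rz": 0}

```text
time: 26.35
position: [0.4969, -0.0174, 0.0217]
tool_rot: [-0.094, 0.996, 0.001, -0.002]
ft_force: [0.0, -0.7, -0.7]
grip_width: 0.0868
```

Call:
send_rows:
  deltas:
    - {"tx": 0,"ty": 0,"tz": 0,"rx": 0,"ry": 0,"rz": 0}
    - {"tx": 0,"ty": 0,"tz": 0,"rx": 0,"ry": 0,"rz": 0}
    - {"tx": 0,"ty": 0,"tz": 0,"rx": 0,"ry": 0,"rz": 0}
    - {"tx": 0,"ty": 0,"tz": 0,"rx": 0,"ry": 0,"rz": 0}
    - {"tx": 0,"ty": 0,"tz": 0,"rx": 0,"ry": 0,"rz": 0}
  claw: 4.5
  squeeze: 45

```text
time: 26.77
position: [0.4986, -0.0167, 0.0247]
tool_rot: [-0.095, 0.995, -0.0, 0.001]
ft_force: [0.1, 0.4, -0.3]
grip_width: 0.0614
```

Call:
send_rows:
  deltas:
    - {"tx": 0,"ty": 0,"tz": 0,"rx": 0,"ry": 0,"rz": 0}
    - {"tx": 0,"ty": 0,"tz": 0,"rx": 0,"ry": 0,"rz": 0}
    - {"tx": 0,"ty": 0,"tz": 0,"rx": 0,"ry": 0,"rz": 0}
    - {"tx": 0,"ty": 0,"tz": 0,"rx": 0,"ry": 0,"rz": 0}

```text
time: 27.1
position: [0.4985, -0.0167, 0.0245]
tool_rot: [-0.095, 0.995, -0.0, 0.001]
ft_force: [-0.8, 0.6, 6.5]
grip_width: 0.0559
```

Call:
send_rows:
  deltas:
    - {"tx": 0,"ty": 0,"tz": -1,"rx": 0,"ry": 0,"rz": 0}
    - {"tx": 0,"ty": 0,"tz": -3.5,"rx": 0,"ry": 0,"rz": 0}
    - {"tx": 0,"ty": 0,"tz": -7,"rx": 0,"ry": 0,"rz": 0}
    - {"tx": 0,"ty": 0,"tz": -9.8,"rx": 0,"ry": 0,"rz": 0}
    - {"tx": 0,"ty": 0,"tz": -9.8,"rx": 0,"ry": 0,"rz": 0}

```text
time: 27.52
position: [0.5008, -0.0171, 0.1263]
tool_rot: [-0.095, 0.995, -0.002, 0.004]
ft_force: [0.9, 0.1, -3.6]
grip_width: 0.0557
```

Run:
```python
from h import *
for i in range(3): cam('scene')
togo((.668,.087,.121),10.7)
```

```text
t 27.6667 pos [ 0.497  -0.0162  0.1214] d cm [-18.75   6.9    0.02] rv [ 0.001 -0.001  0.004] grip 0.056 F [-0.52 -0.37 -4.14] M [ 0.125 -0.066  0.024]
```

Call:
send_rows:
  deltas:
    - {"tx": -1.5,"ty": 0.5,"tz": 0,"rx": 0,"ry": 0,"rz": 0}
    - {"tx": -3.5,"ty": 1.3,"tz": 0,"rx": 0,"ry": 0,"rz": 0}
    - {"tx": -5.5,"ty": 2,"tz": 0,"rx": 0,"ry": 0,"rz": 0}
    - {"tx": -7.5,"ty": 2.8,"tz": 0,"rx": 0,"ry": 0,"rz": 0}
    - {"tx": -9.5,"ty": 3.5,"tz": 0,"rx": 0,"ry": 0,"rz": 0}

```text
time: 28.08
position: [0.5833, 0.0367, 0.119]
tool_rot: [-0.095, 0.995, 0.001, -0.003]
ft_force: [0.7, 0.0, -4.1]
grip_width: 0.0558
```

Call:
send_rows:
  deltas:
    - {"tx": -2,"ty": 0.7,"tz": 0,"rx": 0,"ry": 0,"rz": 0}
    - {"tx": -4,"ty": 1.5,"tz": 0,"rx": 0,"ry": 0,"rz": 0}
    - {"tx": -6,"ty": 2.2,"tz": 0,"rx": 0,"ry": 0,"rz": 0}
    - {"tx": -8,"ty": 2.9,"tz": 0,"rx": 0,"ry": 0,"rz": 0}
    - {"tx": -9.2,"ty": 3.4,"tz": 0,"rx": 0,"ry": 0,"rz": 0}

```text
time: 28.5
position: [0.6685, 0.0877, 0.1183]
tool_rot: [-0.095, 0.995, 0.0, -0.002]
ft_force: [0.8, 0.7, -3.5]
grip_width: 0.0558
```

Call:
send_rows:
  deltas:
    - {"tx": 0,"ty": 0,"tz": 0,"rx": 0,"ry": 0,"rz": 0}
    - {"tx": 0,"ty": 0,"tz": 0,"rx": 0,"ry": 0,"rz": 0}
    - {"tx": 0,"ty": 0,"tz": 0,"rx": 0,"ry": 0,"rz": 0}
    - {"tx": 0,"ty": 0,"tz": 0,"rx": 0,"ry": 0,"rz": 0}
    - {"tx": 0,"ty": 0,"tz": 0,"rx": 0,"ry": 0,"rz": 0}

```text
time: 28.92
position: [0.6672, 0.086, 0.1211]
tool_rot: [-0.095, 0.995, 0.0, -0.001]
ft_force: [-0.0, 0.2, -4.6]
grip_width: 0.0555
```

Run:
```python
from h import *
for i in range(6): cam('scene')
meas(6)
togo((.668,.087,.121),10.7)
for n in('top','scene'):
  c=cam(n); save(c,n+'6.png'); P=cloud(c)
  for nm,(x,y,z) in dict(left=(.437,.298,.068),right=(.488,-.249,.068),held=(.668,.087,.165)).items():
    m=((np.hypot(P[...,0]-x,P[...,1]-y)<.09)&(abs(P[...,2]-z)<.008)&(c['z_map']>0)).astype(np.uint8)
    k,l,st,ce=cv2.connectedComponentsWithStats(m)
    if k<2: continue
    Q=P[l==1+np.argmax(st[1:,4])]; r=cv2.minAreaRect(Q[:,:2].astype(np.float32)*1000);print(n,nm,len(Q),np.median(Q[:,2]),np.round(r[0],1),np.round(r[1],1),round(r[2],1))
  for nm,z in (('nut_centre',.006),('file_middle',.009),('truck_middle',.03)):
    for r in robot.tip_of(nm,n)[:2]: print(nm,np.round(r['xy'],1),round(r['p'],2),at_z(c,r['xy'],z))
```

```text
t 29.5167 M tool [-0.059   0.0146 -0.0103] +- [0.009  0.0238 0.012 ] F [ 0.1739 -0.4622  3.9103] pos [0.6685 0.0866 0.1218] tau [ -0.0258 -52.3052 -16.8032  -0.0422   0.0671  -0.    ]
  halves My -0.012421648135798767 0.04154029652832112
t 29.5167 pos [0.6685 0.0866 0.1217] d cm [0.04 0.04 0.07] rv [-0.     0.     0.004] grip 0.0559 F [-0.73 -0.67 -3.92] M [ 0.072 -0.008 -0.015]
top right 1323 0.06831054402485605 [ 484.5 -249.8] [125.8  57.6] 5.9
top held 211 0.16515318548475386 [627.3  63.6] [42.5 29.2] 11.1
nut_centre [237.5 260.1] 0.51 [0.416  0.1417 0.006 ]
file_middle [354.4 238.5] 0.93 [ 0.4648 -0.1411  0.009 ]
truck_middle [147.8 165.6] 0.61 [0.645  0.3543 0.03  ]
scene left 1215 0.06843875009044556 [440.1 298.6] [126.2  59.2] 13.5
scene right 951 0.06862496404040011 [ 489.7 -250.5] [125.7  59.7] 5.6
scene held 957 0.16533382527026483 [701.1  93.7] [61.8 79. ] 13.3
file_middle [286.7 241.2] 0.8 [ 0.4664 -0.1346  0.009 ]
truck_middle [478.1 366.7] 0.77 [0.6492 0.3529 0.03  ]
```

View pics/scene6.png

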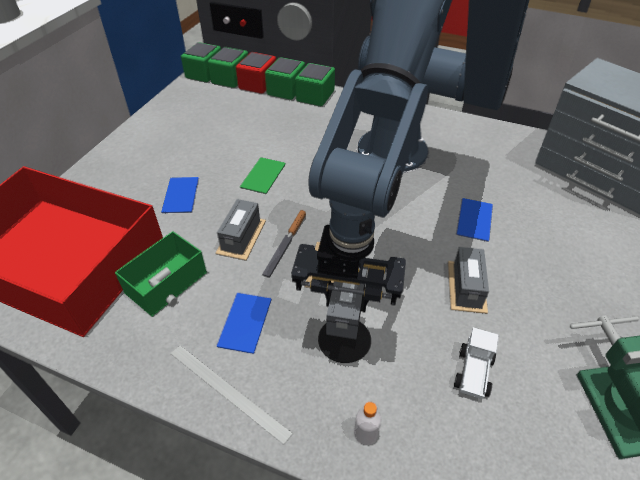

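View pics/top6.png

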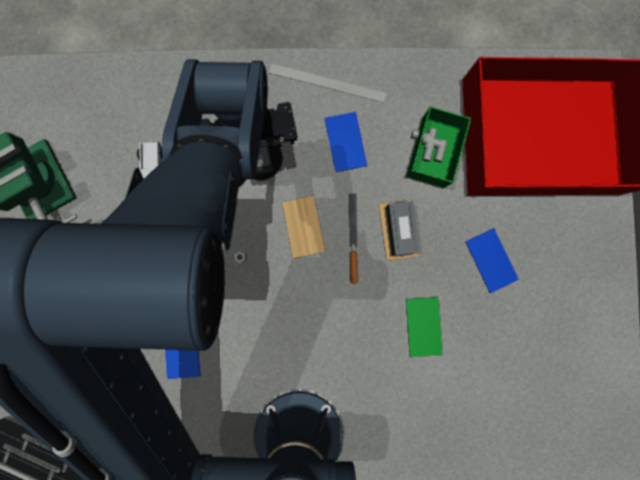

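Run:
```python
from h import *
meas(18)
print(robot.hand_in())
```

```text
t 30.8167 M tool [-0.0337  0.0105 -0.0007] +- [0.0083 0.0072 0.0074] F [ 0.1119 -0.0446  3.8668] pos [0.6685 0.0866 0.1217] tau [  0.0008 -52.2986 -16.8084  -0.0405   0.0665   0.    ]
  halves My 0.007684824786673755 0.013361485706720298
the job is handed in; nothing more can be done
None
```

I shook all three cases in order, left to right, and the **middle** one rattles. It is now held over the round mat and the job is handed in at about 31 s of the 72 s allowed; no verdict was reported.

**How I told them apart:** I compared the wrist moment after a brisk stroke each way. A loose ball should shift it by about 0.16 Nm.

| Case | Moment after one stroke | Moment after the other | Result |
|---|---|---|---|
| Left | +0.021 Nm | +0.011 Nm | quiet |
| Middle | −0.075 Nm | +0.085 Nm | rattles |
| Right | −0.002 Nm | −0.003 Nm | quiet |

**Last checks:**
- **Held case:** the fingers are at (0.6685, 0.0866), against a mat centre of about (0.668, 0.087). It was upright and still in the last readings. The underside is about 100 mm above the mat.
- **Quiet cases:** both stand flat on their own pads, within about 4 mm of the middle by camera.
- **Bystanders:** the file and truck measured within about 5 mm of where they started. The nut did too in the top view, but the network missed it in the final scene view because the arm hid it.

**One reading that disagreed:** in the final hold the middle case's moment was only +0.01 Nm. That says the ball was near the centre after the gentle carry, so it does not confirm the rattle again. The choice rests on the shake readings.

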